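Rotate the feeder cartridges in the clip rack

TASK

Restock the sloping clip rack by the fish tanks, oldest first: move the orange-ended cartridge from the middle place forward into the front place, then snap the new blue-ended cartridge into the middle place behind it. Press both fully home in both of their clips, by feel and without ramming the rack (never with more than about 60 N), leave the brush in the back place, and do not knock over or shove the other things on the bench.

Things in the scene. Friction and masses are not known exactly. Their poses are not given: they have to be found in the camera images.
- rack: fixed sloping rack on the bench, about 220 mm deep, 164 wide; origin on the bench under the middle place; x level from the front (low) to the back (high) of the slope, y level along the clipped cartridges, z up. Its white deck slopes 25 degrees and carries three places one behind the other, 70 mm apart along the slope: front, middle, back.
- deck: the white deck; origin 105 mm above the rack's, at the centre of the middle tube; x up the slope, y along the tubes, z square to the deck, 25 degrees from vertical, leaning to the rack's front. Its surface lies at z = -34 mm. Clips open along +z. Each place has two steel clips at y = +-45 mm (each 14 mm along y), for 24 mm tubes snapped in sideways.
- mid_clips: the middle pair of clips, axes and origin as the deck's. Their lips, 17 mm apart, stand 7 to 13 mm above the centre line of a seated tube (flared guides to 23 mm): a tube laid on the lips rests about 19 mm above its seat. One clip gives way at about 6 to 10 N, a pair at twice that; then the tube bears on a hard saddle. Pulling out takes about the same.
- front_place (a point): nominal centre of a tube clipped in the front (lowest) place; axes as the deck's: x up the slope, y along the tube, z out of the clips' mouth. The front clips and saddle are bolted in slots and may stand up to 5 mm higher or lower (along z) than this point: not measured, to be felt or seen. They do not slide under ordinary pushes.
- middle_place (a point): centre of a tube clipped in the middle place, 70 mm up the slope from the front one; same axes; this pair stands just as nominal
- old_mid (a point): the older feeder cartridge, orange ends: centre of a rigid white tube, 24 mm in diameter and 160 mm long over all along its y axis, with a 32 x 32 x 16 mm square orange block at each end (the bare round tube between them is 128 mm) and two thin orange bands; about 70 g. It starts clipped in the middle place.
- new_mid (a point): the new feeder cartridge, blue ends: same shape and size, same axes, lying on the bench on its square ends with its centre 16 mm above the bench. Clips must grip the bare tube between the end blocks; the middle 76 mm between the two clips is free for the fingers.
- old: the older cartridge's  same axes, origin 16 mm below its centre when lying flat
- new: the new cartridge's  same axes, origin 16 mm below its centre
- brush_mid (a point): cleaning brush with a 24 mm green handle along y, clipped in the back place, its 36 mm pale head to the rack's -y side; the point is the middle of the clipped handle; it stays there
- flakes_mid (a point): fish-flake tin, 80 mm across, 160 tall, blue with a red lid; a bystander, loose; the point is on its axis about half-way up
- spray_mid (a point): white spray bottle, 48 mm across, 140 tall; a bystander, loose; the point is on its axis about half-way up
- washer_mid (a point): clear wash bottle with a blue cap, 72 mm across, 170 tall; a bystander, loose; the point is on its axis about half-way up
- drops_mid (a point): small blue dropper bottle, 36 mm across, 70 tall; a bystander, loose; the point is on its axis about half-way up
- torch_mid (a point): black standing torch, 52 mm across, 170 tall; a bystander, loose; the point is on its axis about half-way up
- dish_mid (a point): low clear square dish with a black insert, 100 x 100 x 45 mm; a bystander, loose; the point is on its axis about half-way up
Not all that is in view belongs to the job. What is shaped like the old but brown or yellow is not meant.

How it is judged:
By the outcome, as a careful person would: the job done as asked, in the order asked, and still so for the second after the job is handed in, with the robot touching nothing.
It also fails if it takes over 70 s, if anything falls off the work surface, if the arm or the gripper's body presses on something with over 40 N, if the wrist force passes 120 N, or if a joint passes its speed limit or range.

ROBOT

A 6-joint arm with a two-finger parallel gripper is mounted at the origin on the work surface. World frame = base frame: x ahead of the robot, y to its left, z up, the work surface at z = 0. Lengths are in m, angles in rad, forces in N, time in s.
With the tool pointing down it reaches from about 0.35 to 0.975 m from the base axis. Payload 4.9 kg.
Tool frame: the origin (TCP) lies on the centre line of the jaws, within the pads' length; the fingertips stand 22 mm ahead of it and the grasp point (between the pads) lies 3 mm ahead of it (manip.tcp_to_tips is the distance from the TCP to the fingertips, in m); z points along the fingers, x is the direction in which the jaws open and shut, and the axes are right-handed (so a half turn about z gives the same grasp; the last joint's range is limited). The gripper opens to 85 mm and grips with 20 to 120 N. Pads are 22 mm wide; open, the fingers measure 114 mm over their backs; the gripper's body (76 mm by 85 mm) begins 54 mm behind the grasp point. The pads swing forward as they close: fully open they stand 13 mm farther back than shut.
Start: joints at [-1.294, 0.053, 1.613, -0, 1.476, -0.119], TCP at [0.241, -0.577, 0.253] pointing down, gripper open.
Joint ranges: [-3.01, 3.01], [-1.01, 2.22], [0.06, 2.58], [-1.02, 4.17], [0.09, 2.62], [-3.14, 3.14]. Speed limits (rad/s): [2.57, 2.57, 3.14, 3.14, 3.14, 3.14].

INTERFACE

Orientations are given as a unit quaternion [w, x, y, z].
In Python, from plant import manip gives the robot as it stands.
- The arm moves only by the shell command python3 -m pendant 'ROWS'. ROWS is a JSON object of lists of equal length, an entry for each row: "linear": the shift along the tool's x, y, z in cm, a list of three; "rotation": the turn, a rotation vector about the tool's x, y, z in degrees, a list of three; "grip": the closure, from 0 (fully open) to 1 (shut). A call has exactly 10 rows; each row is the pose to reach, as a shift and turn from the pose commanded when the call began, along the tool's axes at that moment; what a row does not reach only later rows make up. A row lasts 1/12 s, in which the tool goes at most 41.7 mm and 7.16 degrees, less where a joint would pass 70% of its speed; a pose out of reach is approached as far as the arm can. A call with a gripper value outside its range is refused whole. The fingers move at their own pace and stop on an object; the grip force is fixed at half the most. Time passes only in rows, so rows that repeat a pose let the fingers close, or fill a call up. It gives the time, the measured TCP pose, the force and the opening at its end, in the units of the state.
- manip.state(): the state, without advancing time (a new reading comes with each control period).
- manip.grab_frame(name): name is "scene" or "top" or "wrist"; returns the picture (420x560x3 uint8, red, green, blue); there is no depth.
- manip.calibration(name): a dict with "fx", "fy", "cx", "cy" (pixels), "cam_to_world" (4x4, takes a point from camera to world coordinates). Camera axes: x right, y up, looking along -z (the intrinsics and any distortion apply to the point x, -y, -z); pixel columns grow to the right and rows downward; lengths in m; the calibration is good to about 2 mm. A picture is of the moment at which its call begins: read the wrist's pose just before it. calibration takes no time and is no camera call; for the wrist camera it gives the pose at the moment of the call.
- manip.job_done(): hands the job in, once; it reports no verdict.
The state is a dict: "time": time; "joint_pos": joint angles; "joint_vel": joint speeds; "joint_efforts": joint torques, N m; "tool_pos": TCP position; "tool_rot": TCP orientation; "contact_force": force on the tool from outside, world axes, zero at the start; "ft_torque": the same for the moment, N m; "gripper_width": opening from 0.0 (shut) to 1.0 (fully open).
Only numpy, scipy, OpenCV 4.12 (cv2) and the standard library are available. Lean on these libraries where they do the work, as an engineer would, in place of code of your own. Each camera call takes 0.05 s, during which the arm holds its last target. There are 200 camera calls.

## Working session

There is one attempt and no reset: what is moved stays moved. The work goes in short steps, Python scripts to look and compute and a shell command to move; the robot and the scene stay as the last step left them, time stands still between calls to the robot, and variables do not carry over. Pictures are saved under pics/ and viewed, about 8 in all and at most 12, crops included, and the job is handed in when it is done.

```bash
ls; mkdir -p pics
python3 - <<'E'
from plant import manip
import cv2
print(manip.state())
for n in("scene","top"):
    f=manip.grab_frame(n); cv2.imwrite(f"pics/{n}0.png",f[:,:,::-1]); c=manip.calibration(n); print(n,c)
E
```

```text
pics
{'time': 0.0, 'joint_pos': array([-1.29400134e+00,  5.33772961e-02,  1.61429755e+00,  7.07408502e-06,
        1.47598985e+00, -1.18989560e-01]), 'joint_vel': array([-0.00104999,  0.00238665,  0.00030853, -0.00065874,  0.00147738,
        0.00033369]), 'joint_efforts': array([ 1.45308553e-03, -3.93677545e+01, -3.70171595e+01, -7.99256009e-05,
        6.96938179e-03, -1.96749966e-05]), 'tool_pos': array([ 0.24080706, -0.57612215,  0.25204817]), 'tool_rot': array([-6.75236493e-04,  8.32325083e-01, -5.54286823e-01, -7.85758027e-04]), 'contact_force': array([-0.15110784,  0.1335286 , -0.5573451 ]), 'ft_torque': array([ 0.05097651, -0.00270278,  0.00823413]), 'gripper_width': 0.9952848329770606}
scene {'fx': 390.51412800418217, 'fy': 390.51412800418217, 'cx': 278.2369895348122, 'cy': 209.57801184645007, 'cam_to_world': array([[-0.62299814, -0.49064112,  0.60921639,  1.23752618],
       [ 0.78215913, -0.38075984,  0.49320284,  0.51040494],
       [-0.01002045,  0.78376861,  0.6209721 ,  0.77296488],
       [ 0.        ,  0.        ,  0.        ,  1.        ]])}
top {'fx': 422.8909187605783, 'fy': 422.8909187605783, 'cx': 274.6352514692071, 'cy': 209.93282274872976, 'cam_to_world': array([[ 0.02604465,  0.98220986, -0.18597168,  0.34474712],
       [-0.99960129,  0.02761801,  0.00587411, -0.00939788],
       [ 0.01090577,  0.18574454,  0.98253755,  1.45339532],
       [ 0.        ,  0.        ,  0.        ,  1.        ]])}
```

View pics/scene0.png

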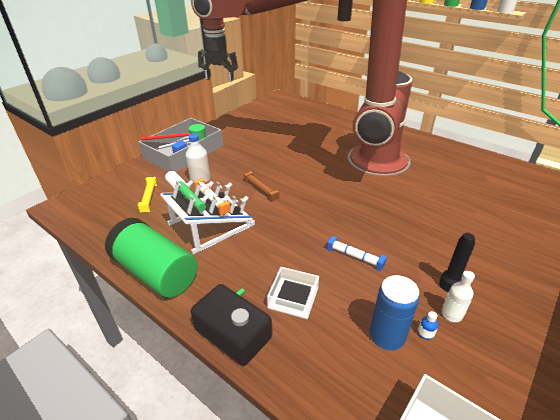

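View pics/top0.png

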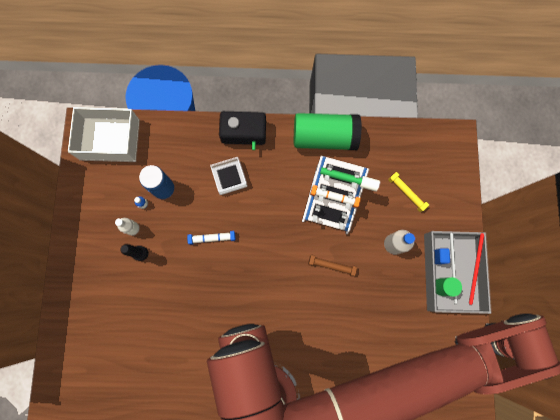

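The top view shows the new blue-ended cartridge at (212,238), the orange-ended one in the rack at (336,196), and the brush at (345,177). Lookalikes are the brown one at (333,266) and the yellow one at (409,192), neither of which is meant. The rack's front faces the robot (lower in the top picture). The scene view agrees: blue at (356,253), orange in the rack at about (215,200).

```bash
cat > h.py <<'E'
from plant import manip
import numpy as np, cv2
from scipy.spatial.transform import Rotation as R
def ray(c,u,v):
    M=c["cam_to_world"]; d=M[:3,:3]@np.array([(u-c["cx"])/c["fx"],-(v-c["cy"])/c["fy"],-1]); return M[:3,3],d/np.linalg.norm(d)
def plane(c,u,v,z):
    o,d=ray(c,u,v); return o+d*(z-o[2])/d[2]
def proj(c,p):
    M=c["cam_to_world"]; q=M[:3,:3].T@(np.array(p)-M[:3,3]); return np.array([c["cx"]-c["fx"]*q[0]/q[2],c["cy"]+c["fy"]*q[1]/q[2]])
def tri(r1,r2):
    A=np.zeros((3,3));b=np.zeros(3)
    for o,d in(r1,r2):
        P=np.eye(3)-np.outer(d,d);A+=P;b+=P@o
    x=np.linalg.solve(A,b); return x,[np.linalg.norm((np.eye(3)-np.outer(d,d))@(x-o))*1e3 for o,d in(r1,r2)]
def mask(f,h0,h1,s=120,v=60):
    return cv2.inRange(cv2.cvtColor(f,cv2.COLOR_RGB2HSV),(h0,s,v),(h1,255,255))
def blobs(m,amin=8):
    n,l,st,ce=cv2.connectedComponentsWithStats(m); return [(ce[i].round(1).tolist(),int(st[i,4]),st[i,:4].tolist()) for i in range(1,n) if st[i,4]>=amin]
def pose():
    s=manip.state(); q=s["tool_rot"]; return np.array(s["tool_pos"]),R.from_quat(np.roll(q,-1)),s
E
python3 - <<'E'
from h import *
I={n:cv2.imread(f"pics/{n}0.png")[:,:,::-1].copy() for n in("scene","top")}
for n in I:
    print(n,"orange",blobs(mask(I[n],8,17,190,150)),"\nblue",blobs(mask(I[n],100,125,150,80)),"\ngreen",blobs(mask(I[n],50,80,120,60),30))
a=cv2.resize(I["top"][140:290,180:420],None,fx=3.2,fy=3.2,interpolation=cv2.INTER_CUBIC)
cv2.imwrite("pics/c1.png",a[:,:,::-1])
a=cv2.resize(I["scene"][130:280,130:400],None,fx=2.9,fy=2.9,interpolation=cv2.INTER_CUBIC)
cv2.imwrite("pics/c2.png",a[:,:,::-1])
E
```

```text
scene orange [([195.0, 183.8], 8, [194, 182, 3, 5]), ([224.0, 208.8], 91, [219, 203, 11, 12])] 
blue [([480.4, 4.3], 79, [472, 0, 15, 10]), ([193.2, 137.3], 62, [189, 134, 9, 8]), ([178.5, 145.4], 96, [172, 141, 14, 12]), ([167.5, 194.0], 8, [164, 194, 8, 1]), ([234.5, 217.0], 22, [224, 217, 22, 1]), ([200.9, 218.2], 36, [185, 218, 34, 2]), ([330.9, 242.5], 68, [328, 236, 9, 15]), ([380.6, 262.3], 92, [376, 255, 10, 16]), ([394.7, 324.9], 1358, [371, 294, 48, 56]), ([428.9, 324.4], 148, [421, 316, 17, 15]), ([424.0, 337.7], 9, [420, 335, 9, 5])] 
green [([451.5, 2.4], 80, [445, 0, 14, 6]), ([546.6, 64.0], 434, [542, 0, 18, 126]), ([197.5, 129.9], 164, [189, 124, 16, 16]), ([191.9, 196.7], 229, [179, 181, 27, 30]), ([154.6, 259.2], 3920, [112, 223, 85, 75]), ([240.3, 291.5], 37, [236, 288, 9, 8])]
top orange [([313.7, 190.2], 34, [311, 186, 6, 9]), ([357.0, 202.1], 37, [354, 198, 7, 9])] 
blue [([159.2, 89.8], 2470, [126, 66, 67, 45]), ([322.5, 161.6], 14, [321, 158, 4, 9]), ([364.0, 172.0], 11, [363, 169, 3, 7]), ([317.7, 178.3], 18, [316, 172, 4, 13]), ([157.5, 184.6], 35, [148, 174, 16, 17]), ([357.8, 191.6], 13, [356, 188, 4, 8]), ([140.7, 202.0], 40, [135, 197, 10, 9]), ([309.3, 207.3], 29, [306, 197, 8, 22]), ([349.4, 218.1], 32, [346, 208, 8, 22]), ([232.2, 235.3], 40, [230, 231, 5, 10]), ([189.6, 239.1], 37, [188, 235, 5, 9]), ([408.9, 238.1], 85, [404, 234, 11, 10]), ([441.9, 256.1], 215, [435, 249, 15, 15])] 
green [([322.8, 130.9], 1973, [294, 113, 59, 37]), ([253.3, 144.8], 32, [252, 141, 4, 9]), ([340.7, 175.5], 292, [320, 167, 42, 18]), ([448.2, 286.6], 414, [436, 277, 26, 19])]
```

View pics/c1.png

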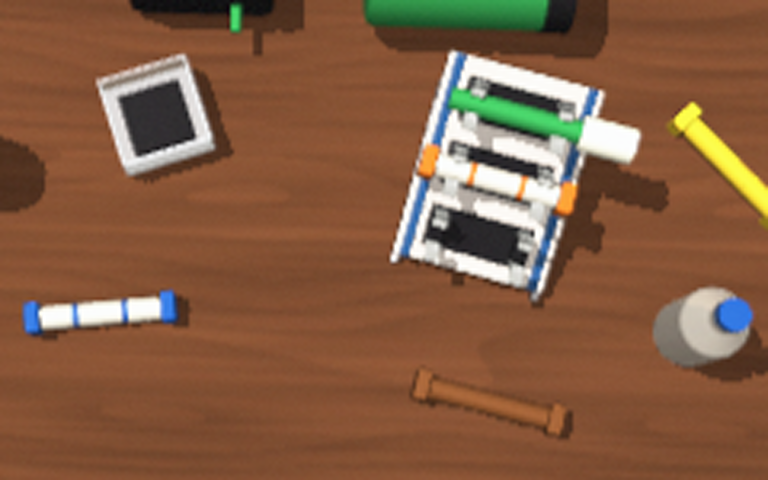

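View pics/c2.png

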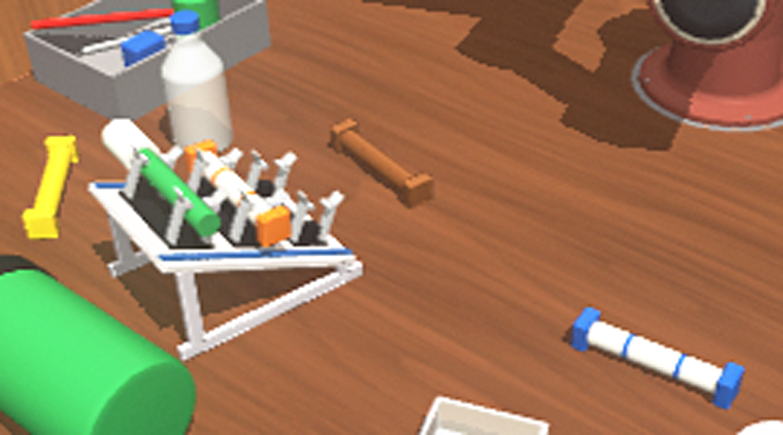

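The crops confirm the choices: orange-ended in the middle clips, blue-ended on the bench, front place empty, and brown and yellow as decoys. Now the measurements.

Run:
```python
from h import *
I={n:cv2.imread(f"pics/{n}0.png")[:,:,::-1].copy() for n in("scene","top")}
C={n:manip.calibration(n) for n in I}
np.set_printoptions(precision=4,suppress=True)
def an(a,b):
    d=a-b; return np.linalg.norm(d)*1e3, np.degrees(np.arctan2(d[1],d[0]))-90
for nm,l,r,z in(("old",(313.7,190.2),(357,202.1),.118),("new",(189.6,239.1),(232.2,235.3),.028)):
    a,b=[plane(C["top"],*p,z) for p in(l,r)]
    print(nm,a,b,(a+b)/2,an(a,b), "scene px",proj(C["scene"],a),proj(C["scene"],b))
# triangulate
print(tri(ray(C["top"],313.7,190.2),ray(C["scene"],224,208.8)))
print(tri(ray(C["top"],189.6,239.1),ray(C["scene"],380.6,262.3)),tri(ray(C["top"],232.2,235.3),ray(C["scene"],330.9,242.5)))
print("wash",plane(C["top"],408.9,238.1,.17),"brown",plane(C["top"],333,266,.016),"wrist")
p,r,s=pose(); print(p,r.as_matrix()); print(np.linalg.inv(np.block([[r.as_matrix(),p[:,None]],[np.zeros((1,3)),np.ones((1,1))]]))@manip.calibration("wrist")["cam_to_world"])
```

```text
old [ 0.6662 -0.1424  0.118 ] [ 0.6307 -0.2828  0.118 ] [ 0.6485 -0.2126  0.118 ] (np.float64(144.81641033962057), np.float64(-14.184438017420845)) scene px [224.5053 203.9433] [199.3522 180.6788]
new [0.5062 0.2667 0.028 ] [0.5231 0.1235 0.028 ] [0.5146 0.1951 0.028 ] (np.float64(144.14933606184627), np.float64(6.714817009760168)) scene px [381.7055 259.8072] [332.0383 240.4367]
(array([ 0.6697, -0.1436,  0.1026]), [np.float64(0.41742677788024474), np.float64(0.4174267778800136)])
(array([0.5077, 0.2671, 0.0199]), [np.float64(1.298862021910577), np.float64(1.2988620219106448)]) (array([0.5246, 0.123 , 0.0208]), [np.float64(1.3561242167417311), np.float64(1.3561242167417473)])
wash [ 0.5115 -0.4302  0.17  ] brown [ 0.4296 -0.2202  0.016 ] wrist
[ 0.2408 -0.5762  0.2522] [[ 0.3855 -0.9227 -0.0005]
 [-0.9227 -0.3855  0.0018]
 [-0.0018 -0.0002 -1.    ]]
[[ 1.      0.0001  0.0009 -0.0003]
 [ 0.0004 -0.9526 -0.3044 -0.0794]
 [ 0.0009  0.3044 -0.9526 -0.1213]
 [ 0.      0.      0.      1.    ]]
```

```bash
cat >> h.py <<'E'
np.set_printoptions(precision=4,suppress=True)
MID=np.array([.6516,-.2134,.105]); YAW=-14.2
def deck(yaw=None):
    return (R.from_euler('z',YAW if yaw is None else yaw,degrees=True)*R.from_euler('y',-25,degrees=True)).as_matrix()
def toolrot(D): # tool x=deck x, z=-deck z
    return R.from_matrix(np.c_[D[:,0],-D[:,1],-D[:,2]])
def go(p,Rt):
    p0,r0,s=pose(); print("lin cm",r0.inv().apply(p-p0)*100,"rot deg",np.degrees((r0.inv()*Rt).as_rotvec()))
def rep(D=None,O=None):
    p,r,s=pose(); D=deck() if D is None else D; O=MID if O is None else O
    print("t",s["time"],"tip-deck mm",D.T@(p-O)*1e3,"F deck",D.T@s["contact_force"],"tilt err",np.degrees((r.inv()*toolrot(D)).as_rotvec()),"w",s["gripper_width"])
E
python3 - <<'E'
from h import *
D=deck(); go(MID+D@[-.02,0,.18],toolrot(D)); print(D)
E
```

```text
lin cm [-23.2903 -44.3552  -0.6966] rot deg [ 11.5253  23.2635 -52.27  ]
[[ 0.8786  0.2453 -0.4097]
 [-0.2223  0.9694  0.1037]
 [ 0.4226 -0.      0.9063]]
```

```bash
python3 -m pendant '{"linear":[[-4,-4,-4],[-7,-8,-6],[-9,-12,-6],[-11,-16,-6],[-13,-20,-6],[-15,-24,-6],[-17,-28,-6],[-19,-32,-5],[-21,-36,-4],[-23.3,-40,-2]],"rotation":[[1,2,-5],[2,4,-10],[3,6,-15],[4,8,-20],[5,10,-25],[6,13,-30],[7,15,-35],[9,18,-41],[10,21,-47],[11.5,23.3,-52.3]],"grip":[0.2,0.4,0.5,0.5,0.5,0.5,0.5,0.5,0.5,0.5]}'
python3 - <<'E'
from h import *
D=deck(); go(MID+D@[-.02,0,.18],toolrot(D)); rep()
E
```

```text
time: 0.93
tool_pos: [0.4811, -0.2551, 0.2922]
tool_rot: [0.029, 0.969, -0.117, 0.218]
contact_force: [0.1, 0.0, 0.9]
gripper_width: 0.5
lin cm [ 4.1652 -8.2057  5.5254] rot deg [ 0.1102 -0.3489  0.3918]
t 0.9333 tip-deck mm [-61.4266 -82.235  235.1587] F deck [0.4708 0.0314 0.8123] tilt err [ 0.1102 -0.3489  0.3918] w 0.5000645371380819
```

```bash
python3 -m pendant '{"linear":[[2,-4,3],[4.1,-8.2,5.5],[4.1,-8.2,5.5],[4.1,-8.2,5.5],[4.1,-8.2,5.5],[4.1,-8.2,5.5],[4.1,-8.2,5.5],[4.1,-8.2,5.5],[4.1,-8.2,5.5],[4.1,-8.2,5.5]],"rotation":[[0,0,0],[0,0,0],[0,0,0],[0,0,0],[0,0,0],[0,0,0],[0,0,0],[0,0,0],[0,0,0],[0,0,0]],"grip":[0.5,0.5,0.5,0.5,0.5,0.5,0.5,0.5,0.5,0.5]}'
python3 - <<'E'
from h import *
rep(); c=manip.calibration("wrist"); f=manip.grab_frame("wrist"); cv2.imwrite("pics/w1.png",f[:,:,::-1]); np.save("w1.npy",c["cam_to_world"]); print(c["fx"],c["cx"],c["cy"])
print("orange",blobs(mask(f,8,17,190,120),30),"\nblue",blobs(mask(f,100,125,150,80),30),"\ngreen",blobs(mask(f,50,80,120,60),30))
D=deck()
for y in(-.072,.072): print(proj(c,MID+D@[0,y,.0]),proj(c,MID+D@[0,y,.016]),proj(c,MID+D@[-.07,y,0]))
E
```

```text
time: 1.77
tool_pos: [0.5583, -0.193, 0.2589]
tool_rot: [0.028, 0.969, -0.121, 0.216]
contact_force: [0.6, -0.3, -0.1]
gripper_width: 0.497
t 1.7667 tip-deck mm [-21.4952  -3.1277 179.8655] F deck [ 0.5015 -0.1262 -0.3461] tilt err [ 0.1563 -0.1153  0.0121] w 0.49743900699239796
322.25700903089324 280.0641863687926 209.99283341854178
orange [] 
blue [] 
green [([449.9, 81.2], 16220, [388, 0, 114, 178]), ([386.0, 129.6], 371, [377, 116, 18, 35])]
[299.7138 257.6267] [300.687  264.9195] [231.6493 257.7052]
[302.6599 111.2261] [303.956  111.5087] [224.1332 111.2654]
```

View pics/w1.png

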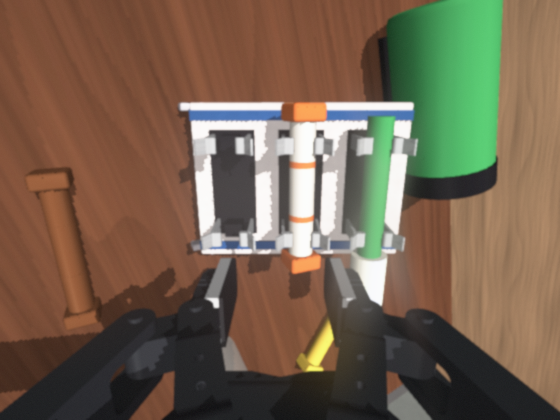

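Wrist view: orange blocks at (303,111) and (302,263), empty front clips at about x=233, brush at x=380; the predicted block positions agree within about 2 px. I'll refine that.

Run:
```python
from h import *
f=cv2.imread("pics/w1.png")[:,:,::-1].copy(); c=manip.calibration("wrist"); c["cam_to_world"]=np.load("w1.npy"); D=deck()
def dk(u,v,z): # ray to deck plane z
    o,d=ray(c,u,v); n=D[:,2]; p=o+d*((MID+D@[0,0,z]-o)@n)/(d@n); return D.T@(p-MID)*1e3
m=mask(f,4,13,185,120); m[:, :270]=0; m[:,340:]=0; m[290:]=0; B=blobs(m,15)
for b in B: print(b, dk(*b[0],.016),dk(*b[0],.012))
g=f[:,:,:].astype(int)
for r in(135,150,180,200,225): # white tube row segment
    row=f[r,280:330].astype(int); print(r,row.mean(1).round().astype(int).tolist())
```

```text
135 [60, 76, 91, 92, 84, 69, 59, 57, 69, 97, 128, 151, 171, 192, 209, 221, 230, 236, 241, 245, 248, 250, 251, 251, 252, 252, 253, 252, 252, 252, 252, 252, 251, 249, 241, 209, 132, 85, 88, 104, 116, 117, 116, 150, 221, 246, 250, 250, 250, 250]
150 [211, 211, 210, 212, 220, 227, 229, 229, 229, 230, 231, 232, 227, 211, 203, 221, 231, 238, 243, 246, 249, 250, 251, 252, 252, 252, 252, 252, 252, 252, 252, 250, 235, 180, 158, 187, 215, 226, 230, 231, 230, 226, 209, 172, 142, 133, 133, 132, 132, 131]
180 [73, 72, 71, 71, 73, 73, 71, 73, 83, 111, 142, 164, 185, 203, 217, 227, 234, 240, 245, 247, 250, 251, 251, 252, 252, 252, 252, 252, 252, 252, 251, 250, 247, 237, 193, 115, 80, 77, 76, 76, 84, 133, 214, 246, 249, 250, 250, 250, 250, 249]
200 [73, 74, 73, 74, 74, 72, 74, 77, 89, 118, 145, 168, 189, 207, 221, 229, 237, 242, 246, 248, 250, 251, 251, 252, 252, 252, 252, 252, 252, 252, 251, 249, 240, 204, 127, 85, 80, 78, 78, 81, 122, 206, 244, 248, 249, 249, 249, 248, 248, 248]
225 [78, 98, 117, 113, 93, 76, 72, 76, 93, 122, 148, 172, 192, 211, 223, 232, 238, 243, 247, 249, 251, 251, 252, 252, 252, 252, 252, 252, 251, 251, 249, 242, 211, 137, 94, 95, 111, 129, 136, 150, 210, 243, 247, 248, 248, 248, 248, 248, 248, 247]
```

```bash
python3 -m pendant '{"linear":[[1.1,-0.2,2],[2.2,-0.3,4],[2.2,-0.3,6],[2.2,-0.3,8],[2.2,-0.3,10],[2.2,-0.3,11],[2.2,-0.3,12],[2.2,-0.3,13],[2.2,-0.3,13],[2.2,-0.3,13]],"rotation":[[0.1,-0.1,0],[0.1,-0.1,0],[0.1,-0.1,0],[0.1,-0.1,0],[0.1,-0.1,0],[0.1,-0.1,0],[0.1,-0.1,0],[0.1,-0.1,0],[0.1,-0.1,0],[0.1,-0.1,0]],"grip":[0.5,0.5,0.5,0.5,0.5,0.5,0.5,0.5,0.5,0.5]}'
python3 - <<'E'
from h import *
rep();f=manip.grab_frame("wrist"); cv2.imwrite("pics/w2.png",f[:,:,::-1])
E
```

```text
time: 2.65
tool_pos: [0.632, -0.208, 0.1501]
tool_rot: [0.027, 0.969, -0.12, 0.214]
contact_force: [0.4, -0.5, 0.4]
gripper_width: 0.5
t 2.65 tip-deck mm [ 0.6215  0.4394 49.4193] F deck [ 0.6164 -0.4176  0.2065] tilt err [0.0116 0.0353 0.0752] w 0.5003672216423496
```

View pics/w2.png

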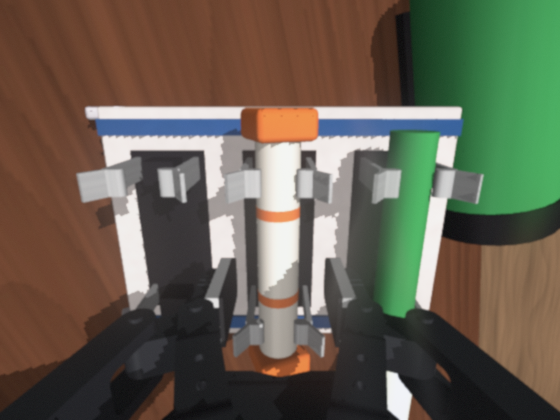

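Tube centred between the fingers (x≈279); clips clear of the fingers. Going down and gripping.

```bash
python3 -m pendant '{"linear":[[0,0,1],[0,0,2],[0,0,3],[0,0,4],[0,0,4.6],[0,0,4.6],[0,0,4.6],[0,0,4.6],[0,0,4.6],[0,0,4.6]],"rotation":[[0,0,0],[0,0,0],[0,0,0],[0,0,0],[0,0,0],[0,0,0],[0,0,0],[0,0,0],[0,0,0],[0,0,0]],"grip":[0.5,0.5,0.5,0.5,0.5,0.5,0.5,0.7,0.9,1]}'; python3 -c "from h import *;rep()"; python3 -m pendant '{"linear":[[0,0,0],[0,0,0],[0,0,0],[0,0,0],[0,0,0],[0,0,0],[0,0,0],[0,0,0],[0,0,0],[0,0,0]],"rotation":[[0,0,0],[0,0,0],[0,0,0],[0,0,0],[0,0,0],[0,0,0],[0,0,0],[0,0,0],[0,0,0],[0,0,0]],"grip":[1,1,1,1,1,1,1,1,1,1]}'; python3 -c "from h import *;rep()"
```

```text
time: 3.53
tool_pos: [0.651, -0.2128, 0.109]
tool_rot: [0.027, 0.969, -0.12, 0.215]
contact_force: [-1.6, 0.9, -0.2]
gripper_width: 0.263
t 3.5333 tip-deck mm [1.     0.4494 3.9517] F deck [-1.7218  0.4448  0.5376] tilt err [ 0.022  -0.0208  0.0864] w 0.26307210290465194
time: 4.37
tool_pos: [0.651, -0.2128, 0.1089]
tool_rot: [0.027, 0.969, -0.12, 0.215]
contact_force: [-5.0, 1.7, 5.7]
gripper_width: 0.261
t 4.3667 tip-deck mm [0.9935 0.4576 3.862 ] F deck [-2.411   0.4556  7.4083] tilt err [ 0.0172 -0.0049  0.0847] w 0.26123993436380166
```

```bash
python3 -m pendant '{"linear":[[0,0,-0.3],[0,0,-0.6],[0,0,-0.9],[0,0,-1.2],[0,0,-1.6],[0,0,-2.2],[0,0,-3],[0,0,-4],[0,0,-5],[0,0,-6]],"rotation":[[0,0,0],[0,0,0],[0,0,0],[0,0,0],[0,0,0],[0,0,0],[0,0,0],[0,0,0],[0,0,0],[0,0,0]],"grip":[1,1,1,1,1,1,1,1,1,1]}'; python3 -m pendant '{"linear":[[-1,0,0],[-2,0,0],[-3,0,0],[-4,0,0],[-5,0,0],[-6,0,0],[-7,0,0],[-7,0,0],[-7,0,0],[-7,0,0]],"rotation":[[0,0,0],[0,0,0],[0,0,0],[0,0,0],[0,0,0],[0,0,0],[0,0,0],[0,0,0],[0,0,0],[0,0,0]],"grip":[1,1,1,1,1,1,1,1,1,1]}'
python3 - <<'E'
from h import *
rep();f=manip.grab_frame("wrist"); cv2.imwrite("pics/w3.png",f[:,:,::-1])
E
```

```text
time: 5.2
tool_pos: [0.6259, -0.2065, 0.1642]
tool_rot: [0.027, 0.969, -0.12, 0.215]
contact_force: [-0.9, 0.0, -1.3]
gripper_width: 0.261
time: 6.03
tool_pos: [0.5651, -0.1913, 0.1336]
tool_rot: [0.027, 0.969, -0.12, 0.215]
contact_force: [0.3, 0.4, -0.7]
gripper_width: 0.261
t 6.0333 tip-deck mm [-68.869    0.2434  63.6854] F deck [-0.1198  0.4322 -0.7607] tilt err [ 0.0286 -0.0355  0.072 ] w 0.2611903799977795
```

View pics/w3.png

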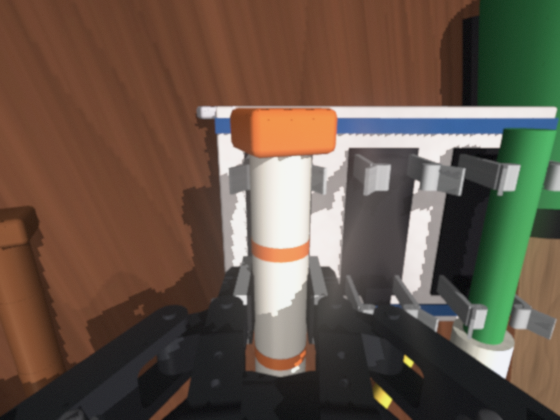

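Old cartridge is out and in line with the front clips (tube x≈280, clips at 230–327). Lowering, then feeling.

```bash
python3 -m pendant '{"linear":[[0,0,0.7],[0,0,1.4],[0,0,2.1],[0,0,2.6],[0,0,3],[0,0,3.2],[0,0,3.4],[0,0,3.6],[0,0,3.7],[0,0,3.8]],"rotation":[[0,0,0],[0,0,0],[0,0,0],[0,0,0],[0,0,0],[0,0,0],[0,0,0],[0,0,0],[0,0,0],[0,0,0]],"grip":[1,1,1,1,1,1,1,1,1,1]}'; python3 -c "from h import *;rep()"; python3 -m pendant '{"linear":[[0,0,0.05],[0,0,0.1],[0,0,0.15],[0,0,0.2],[0,0,0.25],[0,0,0.3],[0,0,0.35],[0,0,0.4],[0,0,0.4],[0,0,0.4]],"rotation":[[0,0,0],[0,0,0],[0,0,0],[0,0,0],[0,0,0],[0,0,0],[0,0,0],[0,0,0],[0,0,0],[0,0,0]],"grip":[1,1,1,1,1,1,1,1,1,1]}';  python3 -c "from h import *;rep()"
```

```text
time: 6.92
tool_pos: [0.5804, -0.195, 0.0988]
tool_rot: [0.027, 0.969, -0.12, 0.215]
contact_force: [0.1, -0.7, -0.7]
gripper_width: 0.258
t 6.9167 tip-deck mm [-69.2807   0.3715  25.4645] F deck [-0.0471 -0.669  -0.7002] tilt err [0.0167 0.0091 0.0799] w 0.2580338652467369
time: 7.75
tool_pos: [0.5817, -0.1952, 0.0948]
tool_rot: [0.027, 0.969, -0.12, 0.214]
contact_force: [-2.6, 0.7, 0.2]
gripper_width: 0.258
t 7.75 tip-deck mm [-69.8002   0.4447  21.3089] F deck [-2.3435  0.0807  1.3289] tilt err [0.0056 0.067  0.079 ] w 0.2581572024027403
```

```bash
python3 -m pendant '{"linear":[[-0.05,0,0.05],[-0.05,0,0.1],[-0.05,0,0.15],[-0.05,0,0.2],[-0.05,0,0.25],[-0.05,0,0.3],[-0.05,0,0.35],[-0.05,0,0.4],[-0.05,0,0.4],[-0.05,0,0.4]],"rotation":[[0,0,0],[0,0,0],[0,0,0],[0,0,0],[0,0,0],[0,0,0],[0,0,0],[0,0,0],[0,0,0],[0,0,0]],"grip":[1,1,1,1,1,1,1,1,1,1]}';  python3 -c "from h import *;rep()"
```

```text
time: 8.58
tool_pos: [0.5832, -0.1958, 0.0919]
tool_rot: [0.027, 0.969, -0.12, 0.215]
contact_force: [-6.1, 1.4, 5.3]
gripper_width: 0.26
t 8.5833 tip-deck mm [-69.5274   0.284   17.9776] F deck [-3.4035 -0.0975  7.4461] tilt err [0.0204 0.0128 0.0898] w 0.260090323836786
```

```bash
python3 -m pendant '{"linear":[[0,0,0.05],[0,0,0.1],[0,0,0.15],[0,0,0.2],[0,0,0.25],[0,0,0.3],[0,0,0.3],[0,0,0.3],[0,0,0.3],[0,0,0.3]],"rotation":[[0,0,0],[0,0,0],[0,0,0],[0,0,0],[0,0,0],[0,0,0],[0,0,0],[0,0,0],[0,0,0],[0,0,0]],"grip":[1,1,1,1,1,1,1,1,1,1]}';  python3 -c "from h import *;rep()"
```

```text
time: 9.42
tool_pos: [0.5844, -0.1961, 0.0892]
tool_rot: [0.027, 0.969, -0.12, 0.215]
contact_force: [-6.5, 1.3, 6.0]
gripper_width: 0.259
t 9.4167 tip-deck mm [-69.5454   0.2642  14.9696] F deck [-3.4788 -0.3358  8.2463] tilt err [0.0241 0.0128 0.0928] w 0.25914320214700587
```

```bash
python3 -m pendant '{"linear":[[0,0,0.05],[0,0,0.1],[0,0,0.15],[0,0,0.2],[0,0,0.25],[0,0,0.3],[0,0,0.3],[0,0,0.3],[0,0,0.3],[0,0,0.3]],"rotation":[[0,0,0],[0,0,0],[0,0,0],[0,0,0],[0,0,0],[0,0,0],[0,0,0],[0,0,0],[0,0,0],[0,0,0]],"grip":[1,1,1,1,1,1,1,1,1,1]}';  python3 -c "from h import *;rep()"
```

```text
time: 10.25
tool_pos: [0.5856, -0.1964, 0.086]
tool_rot: [0.027, 0.969, -0.12, 0.215]
contact_force: [-4.9, 1.4, 3.7]
gripper_width: 0.26
t 10.25 tip-deck mm [-69.7912   0.3359  11.5628] F deck [-3.0472  0.122   5.5483] tilt err [0.0204 0.0134 0.0847] w 0.2600901922344296
```

```bash
python3 -m pendant '{"linear":[[0,0,0.05],[0,0,0.1],[0,0,0.15],[0,0,0.2],[0,0,0.2],[0,0,0.2],[0,0,0.2],[0,0,0.2],[0,0,0.2],[0,0,0.2]],"rotation":[[0,0,0],[0,0,0],[0,0,0],[0,0,0],[0,0,0],[0,0,0],[0,0,0],[0,0,0],[0,0,0],[0,0,0]],"grip":[1,1,1,1,1,1,1,1,1,1]}';  python3 -c "from h import *;rep()"
```

```text
time: 11.08
tool_pos: [0.5862, -0.1964, 0.0836]
tool_rot: [0.027, 0.969, -0.12, 0.214]
contact_force: [1.1, -0.4, -1.7]
gripper_width: 0.26
t 11.0833 tip-deck mm [-70.2559   0.4465   9.1683] F deck [ 0.3154 -0.1378 -2.0342] tilt err [0.0072 0.0477 0.0726] w 0.2603207714297192
```

```bash
python3 -m pendant '{"linear":[[0,0,0.05],[0,0,0.1],[0,0,0.15],[0,0,0.2],[0,0,0.2],[0,0,0.2],[0,0,0.2],[0,0,0.2],[0,0,0.2],[0,0,0.2]],"rotation":[[0,0,0],[0,0,0],[0,0,0],[0,0,0],[0,0,0],[0,0,0],[0,0,0],[0,0,0],[0,0,0],[0,0,0]],"grip":[1,1,1,1,1,1,1,1,1,1]}';  python3 -c "from h import *;rep()"
```

```text
time: 11.92
tool_pos: [0.5871, -0.1966, 0.0819]
tool_rot: [0.027, 0.969, -0.12, 0.214]
contact_force: [-0.6, -0.9, -1.9]
gripper_width: 0.261
t 11.9167 tip-deck mm [-70.153    0.4524   7.2784] F deck [-1.1482 -1.0283 -1.556 ] tilt err [0.0063 0.0439 0.0772] w 0.260816055549818
```

```bash
python3 -m pendant '{"linear":[[0,0,0.05],[0,0,0.1],[0,0,0.1],[0,0,0.1],[0,0,0.1],[0,0,0.1],[0,0,0.1],[0,0,0.1],[0,0,0.1],[0,0,0.1]],"rotation":[[0,0,0],[0,0,0],[0,0,0],[0,0,0],[0,0,0],[0,0,0],[0,0,0],[0,0,0],[0,0,0],[0,0,0]],"grip":[1,1,1,1,1,1,1,1,1,1]}';  python3 -c "from h import *;rep()"
```

```text
time: 12.75
tool_pos: [0.5875, -0.1968, 0.0811]
tool_rot: [0.027, 0.969, -0.12, 0.214]
contact_force: [-0.1, -0.4, -2.5]
gripper_width: 0.26
t 12.75 tip-deck mm [-70.0773   0.3833   6.3503] F deck [-1.0556 -0.3699 -2.2423] tilt err [0.0119 0.0366 0.0771] w 0.25957430907749474
```

```bash
python3 -m pendant '{"linear":[[0,0,0.05],[0,0,0.1],[0,0,0.15],[0,0,0.15],[0,0,0.15],[0,0,0.15],[0,0,0.15],[0,0,0.15],[0,0,0.15],[0,0,0.15]],"rotation":[[0,0,0],[0,0,0],[0,0,0],[0,0,0],[0,0,0],[0,0,0],[0,0,0],[0,0,0],[0,0,0],[0,0,0]],"grip":[1,1,1,1,1,1,1,1,1,1]}';  python3 -c "from h import *;rep()"
```

```text
time: 13.58
tool_pos: [0.5882, -0.1969, 0.0798]
tool_rot: [0.027, 0.969, -0.12, 0.214]
contact_force: [-0.6, -0.4, -4.2]
gripper_width: 0.258
t 13.5833 tip-deck mm [-70.081    0.4214   4.8237] F deck [-2.2161 -0.5624 -3.5841] tilt err [0.0098 0.0364 0.0776] w 0.2582974426831603
```

```bash
python3 -m pendant '{"linear":[[0,0,0.05],[0,0,0.1],[0,0,0.1],[0,0,0.1],[0,0,0.1],[0,0,0.1],[0,0,0.1],[0,0,0.1],[0,0,0.1],[0,0,0.1]],"rotation":[[0,0,0],[0,0,0],[0,0,0],[0,0,0],[0,0,0],[0,0,0],[0,0,0],[0,0,0],[0,0,0],[0,0,0]],"grip":[1,1,1,1,1,1,1,1,1,1]}';  python3 -c "from h import *;rep()"
```

```text
time: 14.42
tool_pos: [0.5886, -0.197, 0.079]
tool_rot: [0.027, 0.969, -0.12, 0.215]
contact_force: [-1.0, -0.5, -3.6]
gripper_width: 0.264
t 14.4167 tip-deck mm [-69.9825   0.4023   3.9105] F deck [-2.2906 -0.6918 -2.8699] tilt err [0.0115 0.0275 0.0779] w 0.2638714720354399
```

```bash
python3 -m pendant '{"linear":[[0,0,0.05],[0,0,0.1],[0,0,0.1],[0,0,0.1],[0,0,0.1],[0,0,0.1],[0,0,0.1],[0,0,0.1],[0,0,0.1],[0,0,0.1]],"rotation":[[0,0,0],[0,0,0],[0,0,0],[0,0,0],[0,0,0],[0,0,0],[0,0,0],[0,0,0],[0,0,0],[0,0,0]],"grip":[1,1,1,1,1,1,1,1,1,1]}';  python3 -c "from h import *;rep()"
```

```text
time: 15.25
tool_pos: [0.589, -0.1972, 0.0781]
tool_rot: [0.027, 0.969, -0.12, 0.215]
contact_force: [-0.4, -0.9, -1.7]
gripper_width: 0.26
t 15.25 tip-deck mm [-69.9417   0.3661   2.942 ] F deck [-0.8692 -0.9308 -1.4875] tilt err [0.0155 0.0239 0.0798] w 0.2595135594902312
```

```bash
python3 -m pendant '{"linear":[[0,0,0.05],[0,0,0.1],[0,0,0.1],[0,0,0.1],[0,0,0.1],[0,0,0.1],[0,0,0.1],[0,0,0.1],[0,0,0.1],[0,0,0.1]],"rotation":[[0,0,0],[0,0,0],[0,0,0],[0,0,0],[0,0,0],[0,0,0],[0,0,0],[0,0,0],[0,0,0],[0,0,0]],"grip":[1,1,1,1,1,1,1,1,1,1]}';  python3 -c "from h import *;rep()"
```

```text
time: 16.08
tool_pos: [0.5896, -0.1974, 0.0776]
tool_rot: [0.027, 0.969, -0.12, 0.215]
contact_force: [-4.6, 1.0, 4.2]
gripper_width: 0.261
t 16.0833 tip-deck mm [-69.6253   0.3473   2.2244] F deck [-2.4766 -0.1626  5.7669] tilt err [0.0164 0.0005 0.0801] w 0.2610250091856384
```

```bash
python3 -m pendant '{"linear":[[0,0,0.03],[0,0,0.06],[0,0,0.1],[0,0,0.1],[0,0,0.1],[0,0,0.1],[0,0,0.1],[0,0,0.1],[0,0,0.1],[0,0,0.1]],"rotation":[[0,0,0],[0,0,0],[0,0,0],[0,0,0],[0,0,0],[0,0,0],[0,0,0],[0,0,0],[0,0,0],[0,0,0]],"grip":[1,1,1,1,1,1,1,1,1,1]}';  python3 -c "from h import *;rep();print(pose()[2]['ft_torque'])"
```

```text
time: 16.92
tool_pos: [0.5897, -0.1974, 0.0775]
tool_rot: [0.027, 0.969, -0.12, 0.214]
contact_force: [-13.1, 3.4, 13.5]
gripper_width: 0.26
t 16.9167 tip-deck mm [-69.5273   0.3299   2.0953] F deck [-6.619   0.1023 17.9582] tilt err [0.0052 0.0624 0.1009] w 0.2602738353267556
[ 0.4192  1.3667 -0.0005]
```

```bash
python3 -m pendant '{"linear":[[0,0,0.03],[0,0,0.06],[0,0,0.1],[0,0,0.1],[0,0,0.1],[0,0,0.1],[0,0,0.1],[0,0,0.1],[0,0,0.1],[0,0,0.1]],"rotation":[[0,0,0],[0,0,0],[0,0,0],[0,0,0],[0,0,0],[0,0,0],[0,0,0],[0,0,0],[0,0,0],[0,0,0]],"grip":[1,1,1,1,1,1,1,1,1,1]}';  python3 -c "from h import *;rep();print(pose()[2]['ft_torque'])"
```

```text
time: 17.75
tool_pos: [0.5899, -0.1974, 0.0774]
tool_rot: [0.027, 0.969, -0.12, 0.214]
contact_force: [-22.2, 5.6, 21.8]
gripper_width: 0.264
t 17.75 tip-deck mm [-69.4551   0.3353   1.9681] F deck [-11.508   -0.0064  29.3808] tilt err [-0.0061  0.129   0.1344] w 0.2641911256860604
[ 0.5885  2.0129 -0.0047]
```

```bash
python3 -m pendant '{"linear":[[0.05,0,-0.1],[0.05,0,-0.2],[0.05,0,-0.2],[0.05,0,-0.2],[0.05,0,-0.2],[0.05,0,-0.2],[0.05,0,-0.2],[0.05,0,-0.2],[0.05,0,-0.2],[0.05,0,-0.2]],"rotation":[[0,0,0],[0,0,0],[0,0,0],[0,0,0],[0,0,0],[0,0,0],[0,0,0],[0,0,0],[0,0,0],[0,0,0]],"grip":[1,1,0.9,0.8,0.7,0.6,0.5,0.5,0.5,0.5]}';python3 -c "from h import *;rep()";python3 -m pendant '{"linear":[[0,0,-0.5],[0,0,-1],[0,0,-2],[0,0,-3],[0,0,-4],[0,0,-5],[0,0,-6],[0,0,-7],[0,0,-7],[0,0,-7]],"rotation":[[0,0,0],[0,0,0],[0,0,0],[0,0,0],[0,0,0],[0,0,0],[0,0,0],[0,0,0],[0,0,0],[0,0,0]],"grip":[0.5,0.5,0.5,0.5,0.5,0.5,0.5,0.5,0.5,0.5]}';  python3 - <<'E'
from h import *
rep();f=manip.grab_frame("wrist"); cv2.imwrite("pics/w4.png",f[:,:,::-1])
E
```

```text
time: 18.58
tool_pos: [0.59, -0.1974, 0.0774]
tool_rot: [0.027, 0.969, -0.12, 0.215]
contact_force: [0.5, -0.1, 0.0]
gripper_width: 0.501
t 18.5833 tip-deck mm [-69.3096   0.3988   1.8654] F deck [ 0.4421 -0.0064 -0.2051] tilt err [0.0142 0.0094 0.0786] w 0.501011449241063
time: 19.42
tool_pos: [0.5615, -0.1903, 0.1421]
tool_rot: [0.027, 0.969, -0.12, 0.215]
contact_force: [-0.4, -0.7, -0.2]
gripper_width: 0.502
t 19.4167 tip-deck mm [-68.6402   0.2772  72.933 ] F deck [-0.31   -0.7692 -0.0476] tilt err [ 0.0406 -0.0867  0.0841] w 0.501574707293561
```

View pics/w4.png

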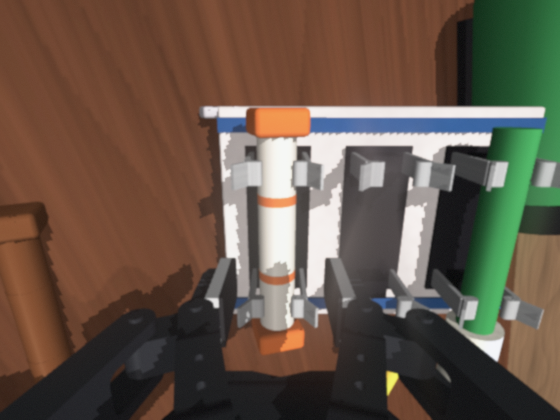

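Old cartridge sits in both front clips (seat felt about 2 mm below nominal, hard stop at 29 N). Next, the blue one.

Run:
```python
from h import *
Rt=R.from_matrix(R.from_euler('z',6.7,degrees=True).as_matrix()@np.diag([1,-1,-1.]))
go(np.array([.5155,.195,.17]),Rt)
```

```text
lin cm [-11.3052 -36.2275  -8.4948] rot deg [  4.5972 -24.7132 -20.4911]
```

```bash
python3 -m pendant '{"linear":[[0,0,-3],[-1,-2,-6],[-3,-6,-8],[-5,-10,-9],[-7,-14,-10],[-9,-18,-10],[-11.3,-22,-10],[-11.3,-26,-9],[-11.3,-30,-8.5],[-11.3,-33,-8.5]],"rotation":[[0,0,0],[0,-3,-2],[1,-6,-4],[1,-9,-7],[2,-12,-10],[3,-15,-13],[3,-18,-15],[4,-21,-18],[4.6,-24,-20],[4.6,-24.7,-20.5]],"grip":[0.4,0.4,0.4,0.4,0.4,0.4,0.4,0.4,0.4,0.4]}';python3 -c "
from h import *
Rt=R.from_matrix(R.from_euler('z',6.7,degrees=True).as_matrix()@np.diag([1,-1,-1.]))
go(np.array([.5155,.195,.17]),Rt)"
```

```text
time: 20.3
tool_pos: [0.5058, 0.1592, 0.1684]
tool_rot: [0.0, 0.998, 0.059, -0.002]
contact_force: [0.8, -1.4, 0.8]
gripper_width: 0.602
lin cm [ 1.3896 -3.4401 -0.1682] rot deg [-0.0038  0.2474  0.0851]
```

```bash
python3 -m pendant '{"linear":[[0.7,-2,-0.2],[1.4,-3.4,-0.2],[1.4,-3.4,-0.2],[1.4,-3.4,-0.2],[1.4,-3.4,-0.2],[1.4,-3.4,-0.2],[1.4,-3.4,-0.2],[1.4,-3.4,-0.2],[1.4,-3.4,-0.2],[1.4,-3.4,-0.2]],"rotation":[[0,0.2,0],[0,0.2,0],[0,0.2,0],[0,0.2,0],[0,0.2,0],[0,0.2,0],[0,0.2,0],[0,0.2,0],[0,0.2,0],[0,0.2,0]],"grip":[0.4,0.4,0.4,0.4,0.4,0.4,0.4,0.4,0.4,0.4]}'
python3 - <<'E'
from h import *
p,r,s=pose(); c=manip.calibration("wrist"); f=manip.grab_frame("wrist"); cv2.imwrite("pics/w5.png",f[:,:,::-1])
B=blobs(mask(f,100,125,150,70),60); P=[]
for b in B:
    q=plane(c,*b[0],.03); P.append(q); print(b,q)
print(p,r.as_matrix()[:,0])
for y in(-.072,.072): print(proj(c,np.array([.5155,.195,.03])+R.from_euler('z',6.7,degrees=True).apply([0,y,0])))
E
```

```text
time: 21.13
tool_pos: [0.516, 0.1923, 0.1725]
tool_rot: [-0.0, 0.998, 0.058, 0.002]
contact_force: [0.8, 0.5, 1.0]
gripper_width: 0.599
([517.9, 21.4], 3260, [472, 0, 88, 49]) [0.6732 0.3497 0.03  ]
([277.0, 113.0], 730, [258, 104, 39, 19]) [0.5067 0.2662 0.03  ]
[0.516  0.1923 0.1725] [0.9932 0.1162 0.0036]
[278.042  276.2854]
[277.5317 112.6343]
```

View pics/w5.png

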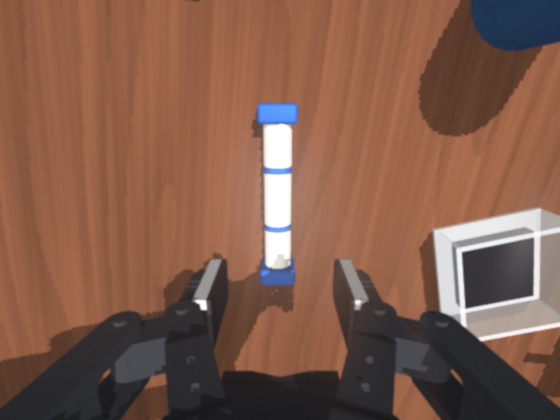

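Wrist view: blue blocks at (277,113) and (277,275), within 1 px of prediction, centred between the fingers and clear of the dish.

```bash
python3 -m pendant '{"linear":[[-0.1,-0.3,2],[-0.1,-0.3,4.5],[-0.1,-0.3,7],[-0.1,-0.3,9],[-0.1,-0.3,11],[-0.1,-0.3,12.5],[-0.1,-0.3,13.5],[-0.1,-0.3,14],[-0.1,-0.3,14.2],[-0.1,-0.3,14.4]],"rotation":[[0,-0.2,0],[0,-0.2,0],[0,-0.2,0],[0,-0.2,0],[0,-0.2,0],[0,-0.2,0],[0,-0.2,0],[0,-0.2,0],[0,-0.2,0],[0,-0.2,0]],"grip":[0.4,0.4,0.4,0.4,0.4,0.4,0.4,0.4,0.4,0.4]}'
```

```text
time: 22.02
tool_pos: [0.5157, 0.1959, 0.0289]
tool_rot: [-0.0, 0.998, 0.059, 0.0]
contact_force: [-0.9, -0.3, -0.2]
gripper_width: 0.6
```

```bash
python3 -m pendant '{"linear":[[0,0,0],[0,0,0],[0,0,0],[0,0,0],[0,0,0],[0,0,0],[0,0,0],[0,0,0],[0,0,0],[0,0,0]],"rotation":[[0,0,0],[0,0,0],[0,0,0],[0,0,0],[0,0,0],[0,0,0],[0,0,0],[0,0,0],[0,0,0],[0,0,0]],"grip":[0.5,0.6,0.7,0.8,0.9,1,1,1,1,1]}'
```

```text
time: 22.85
tool_pos: [0.516, 0.1959, 0.0295]
tool_rot: [-0.0, 0.998, 0.059, 0.001]
contact_force: [-1.3, -0.6, 6.1]
gripper_width: 0.254
```

```bash
python3 -m pendant '{"linear":[[0,0,-1],[0,0,-2],[0,0,-4],[0,0,-6],[0,0,-8],[0,0,-10],[0,0,-12],[0,0,-14],[0,0,-16],[0,0,-16]],"rotation":[[0,0,0],[0,0,0],[0,0,0],[0,0,0],[0,0,0],[0,0,0],[0,0,0],[0,0,0],[0,0,0],[0,0,0]],"grip":[1,1,1,1,1,1,1,1,1,1]}'; python3 -c "
from h import *
D=deck();go(MID+D@[.0007,.0005,.11],toolrot(D))"
```

```text
time: 23.68
tool_pos: [0.5176, 0.1963, 0.1942]
tool_rot: [-0.001, 0.998, 0.059, 0.004]
contact_force: [0.8, 0.3, 0.2]
gripper_width: 0.253
lin cm [ 4.2595 40.5674 -1.0981] rot deg [-4.7292 24.2219 20.5374]
```

```bash
python3 -m pendant '{"linear":[[0,4,-2],[0.5,8,-3],[1,12,-4],[1.5,16,-4],[2,20,-4],[2.5,24,-4],[3,28,-4],[3.5,32,-3],[4,36,-2],[4.3,40,-1]],"rotation":[[0,2,2],[-1,4,4],[-1,7,6],[-2,10,8],[-2,12,10],[-3,15,12],[-3,18,15],[-4,21,18],[-4.7,24.2,20.5],[-4.7,24.2,20.5]],"grip":[1,1,1,1,1,1,1,1,1,1]}'; python3 -c "
from h import *
D=deck();rep();go(MID+D@[.0007,.0005,.073],toolrot(D))"
```

```text
time: 24.52
tool_pos: [0.603, -0.1975, 0.1961]
tool_rot: [0.028, 0.97, -0.121, 0.21]
contact_force: [0.2, -0.0, -1.1]
gripper_width: 0.252
t 24.5167 tip-deck mm [ -7.7149   3.4836 104.0656] F deck [-0.3117  0.0338 -1.0767] tilt err [0.1942 0.5288 0.0438] w 0.25234893302225464
lin cm [0.8699 0.2885 3.0997] rot deg [0.1942 0.5288 0.0438]
```

```bash
python3 -m pendant '{"linear":[[0.4,0.1,0.5],[0.9,0.3,1],[0.9,0.3,1.5],[0.9,0.3,2],[0.9,0.3,2.5],[0.9,0.3,3],[0.9,0.3,3],[0.9,0.3,3],[0.9,0.3,3],[0.9,0.3,3]],"rotation":[[0.2,0.5,0],[0.2,0.5,0],[0.2,0.5,0],[0.2,0.5,0],[0.2,0.5,0],[0.2,0.5,0],[0.2,0.5,0],[0.2,0.5,0],[0.2,0.5,0],[0.2,0.5,0]],"grip":[1,1,1,1,1,1,1,1,1,1]}'
python3 - <<'E'
from h import *
rep();c=manip.calibration("wrist");f=manip.grab_frame("wrist"); cv2.imwrite("pics/w6.png",f[:,:,::-1])
p,r,s=pose()
for y in(.072,-.072): print([proj(c,p+r.apply([0,-y,d])) for d in(.009,.013)])
B=blobs(mask(f,100,125,150,60),60); print(B)
E
```

```text
time: 25.35
tool_pos: [0.624, -0.2045, 0.1751]
tool_rot: [0.027, 0.969, -0.119, 0.215]
contact_force: [0.7, -0.2, -0.6]
gripper_width: 0.253
t 25.35 tip-deck mm [ 3.4491  1.9036 75.7855] F deck [ 0.3688  0.0136 -0.8649] tilt err [-0.0078 -0.0432  0.1532] w 0.2528137278349959
[array([277.4594, 126.5749]), array([277.5405, 126.005 ])]
[array([278.2687, 408.736 ]), array([278.3115, 402.1102])]
[([283.1, 129.4], 3665, [237, 109, 106, 43]), ([429.7, 126.8], 136, [422, 122, 15, 12]), ([280.6, 347.8], 220, [262, 343, 37, 10])]
```

View pics/w6.png

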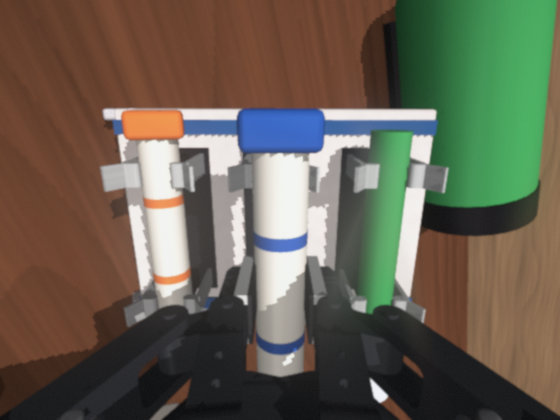

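New cartridge is square in the grip and about 3 mm too far up-slope (clips centred at x≈273, tube at 280); I'll correct that on the way down.

```bash
python3 -m pendant '{"linear":[[-0.25,0.1,0],[-0.25,0.1,0.5],[-0.25,0.1,1],[-0.25,0.1,1.5],[-0.25,0.1,2],[-0.25,0.1,2.5],[-0.25,0.1,3],[-0.25,0.1,3.2],[-0.25,0.1,3.4],[-0.25,0.1,3.5]],"rotation":[[0,0,0.1],[0,0,0.1],[0,0,0.1],[0,0,0.1],[0,0,0.1],[0,0,0.1],[0,0,0.1],[0,0,0.1],[0,0,0.1],[0,0,0.1]],"grip":[1,1,1,1,1,1,1,1,1,1]}'; python3 -c "
from h import *
rep()"
```

```text
time: 26.23
tool_pos: [0.6358, -0.2086, 0.1414]
tool_rot: [0.027, 0.969, -0.12, 0.215]
contact_force: [-0.0, -0.6, -0.6]
gripper_width: 0.262
t 26.2333 tip-deck mm [ 0.4644  0.7539 39.9805] F deck [-0.112  -0.6078 -0.581 ] tilt err [-0.0162  0.0212  0.0321] w 0.2620973139487272
```

```bash
python3 -m pendant '{"linear":[[0,0,0.1],[0,0,0.2],[0,0,0.3],[0,0,0.4],[0,0,0.5],[0,0,0.6],[0,0,0.7],[0,0,0.7],[0,0,0.7],[0,0,0.7]],"rotation":[[0,0,0],[0,0,0],[0,0,0],[0,0,0],[0,0,0],[0,0,0],[0,0,0],[0,0,0],[0,0,0],[0,0,0]],"grip":[1,1,1,1,1,1,1,1,1,1]}';  python3 -c "from h import *;rep()"
```

```text
time: 27.07
tool_pos: [0.6385, -0.2093, 0.1354]
tool_rot: [0.027, 0.969, -0.12, 0.215]
contact_force: [-0.0, -0.5, 0.1]
gripper_width: 0.254
t 27.0667 tip-deck mm [ 0.4181  0.7167 33.3103] F deck [ 0.1295 -0.4783  0.027 ] tilt err [-0.0136  0.0207  0.0295] w 0.25377238051036294
```

```bash
python3 -m pendant '{"linear":[[0,0,0.05],[0,0,0.1],[0,0,0.15],[0,0,0.2],[0,0,0.25],[0,0,0.3],[0,0,0.35],[0,0,0.4],[0,0,0.4],[0,0,0.4]],"rotation":[[0,0,0],[0,0,0],[0,0,0],[0,0,0],[0,0,0],[0,0,0],[0,0,0],[0,0,0],[0,0,0],[0,0,0]],"grip":[1,1,1,1,1,1,1,1,1,1]}';  python3 -c "from h import *;rep()"
```

```text
time: 27.9
tool_pos: [0.6401, -0.2098, 0.1324]
tool_rot: [0.027, 0.969, -0.12, 0.215]
contact_force: [-6.2, 1.8, 4.7]
gripper_width: 0.256
t 27.9 tip-deck mm [ 0.722   0.6386 29.8916] F deck [-3.8597  0.1961  6.9865] tilt err [-0.0044  0.0211  0.0472] w 0.2557164934891407
```

```bash
python3 -m pendant '{"linear":[[0,0,0.05],[0,0,0.1],[0,0,0.15],[0,0,0.2],[0,0,0.25],[0,0,0.3],[0,0,0.3],[0,0,0.3],[0,0,0.3],[0,0,0.3]],"rotation":[[0,0,0],[0,0,0],[0,0,0],[0,0,0],[0,0,0],[0,0,0],[0,0,0],[0,0,0],[0,0,0],[0,0,0]],"grip":[1,1,1,1,1,1,1,1,1,1]}';  python3 -c "from h import *;rep()"
```

```text
time: 28.73
tool_pos: [0.6414, -0.2102, 0.1299]
tool_rot: [0.027, 0.969, -0.12, 0.215]
contact_force: [-7.2, 0.8, 5.5]
gripper_width: 0.258
t 28.7333 tip-deck mm [ 0.7905  0.5958 27.0652] F deck [-4.21   -0.9729  8.0687] tilt err [0.0002 0.0206 0.0509] w 0.2575014228116828
```

```bash
python3 -m pendant '{"linear":[[0,0,0.05],[0,0,0.1],[0,0,0.15],[0,0,0.2],[0,0,0.25],[0,0,0.3],[0,0,0.3],[0,0,0.3],[0,0,0.3],[0,0,0.3]],"rotation":[[0,0,0],[0,0,0],[0,0,0],[0,0,0],[0,0,0],[0,0,0],[0,0,0],[0,0,0],[0,0,0],[0,0,0]],"grip":[1,1,1,1,1,1,1,1,1,1]}';  python3 -c "from h import *;rep()"
```

```text
time: 29.57
tool_pos: [0.6426, -0.2105, 0.1268]
tool_rot: [0.027, 0.969, -0.12, 0.215]
contact_force: [-5.9, 1.3, 3.5]
gripper_width: 0.255
t 29.5667 tip-deck mm [ 0.615   0.601  23.7571] F deck [-3.9823 -0.1911  5.735 ] tilt err [-0.0014  0.0258  0.0451] w 0.2551256365964944
```

```bash
python3 -m pendant '{"linear":[[0,0,0.05],[0,0,0.1],[0,0,0.15],[0,0,0.2],[0,0,0.25],[0,0,0.3],[0,0,0.3],[0,0,0.3],[0,0,0.3],[0,0,0.3]],"rotation":[[0,0,0],[0,0,0],[0,0,0],[0,0,0],[0,0,0],[0,0,0],[0,0,0],[0,0,0],[0,0,0],[0,0,0]],"grip":[1,1,1,1,1,1,1,1,1,1]}';  python3 -c "from h import *;rep()"
```

```text
time: 30.4
tool_pos: [0.6438, -0.2107, 0.1234]
tool_rot: [0.027, 0.969, -0.12, 0.215]
contact_force: [-3.7, 0.6, -0.5]
gripper_width: 0.261
t 30.4 tip-deck mm [ 0.3533  0.7019 20.1559] F deck [-3.5547 -0.3481  1.1089] tilt err [-0.0093  0.0224  0.0304] w 0.260608572730619
```

```bash
python3 -m pendant '{"linear":[[0,0,0.05],[0,0,0.1],[0,0,0.15],[0,0,0.2],[0,0,0.25],[0,0,0.3],[0,0,0.3],[0,0,0.3],[0,0,0.3],[0,0,0.3]],"rotation":[[0,0,0],[0,0,0],[0,0,0],[0,0,0],[0,0,0],[0,0,0],[0,0,0],[0,0,0],[0,0,0],[0,0,0]],"grip":[1,1,1,1,1,1,1,1,1,1]}';  python3 -c "from h import *;rep()"
```

```text
time: 31.23
tool_pos: [0.645, -0.2109, 0.1205]
tool_rot: [0.027, 0.969, -0.12, 0.215]
contact_force: [-0.4, 1.1, -3.8]
gripper_width: 0.252
t 31.2333 tip-deck mm [ 0.2149  0.7915 17.014 ] F deck [-2.1848  1.019  -3.1242] tilt err [-0.02    0.0313  0.0267] w 0.2519425949682617
```

```bash
python3 -m pendant '{"linear":[[0,0,0.05],[0,0,0.1],[0,0,0.15],[0,0,0.2],[0,0,0.2],[0,0,0.2],[0,0,0.2],[0,0,0.2],[0,0,0.2],[0,0,0.2]],"rotation":[[0,0,0],[0,0,0],[0,0,0],[0,0,0],[0,0,0],[0,0,0],[0,0,0],[0,0,0],[0,0,0],[0,0,0]],"grip":[1,1,1,1,1,1,1,1,1,1]}';  python3 -c "from h import *;rep()"
```

```text
time: 32.07
tool_pos: [0.6459, -0.2112, 0.119]
tool_rot: [0.027, 0.969, -0.12, 0.215]
contact_force: [-1.6, -0.3, -3.7]
gripper_width: 0.252
t 32.0667 tip-deck mm [ 0.4468  0.6937 15.2626] F deck [-2.8784 -0.697  -2.7467] tilt err [-0.0106  0.0147  0.029 ] w 0.25158742376573345
```

```bash
python3 -m pendant '{"linear":[[0,0,0.05],[0,0,0.1],[0,0,0.1],[0,0,0.1],[0,0,0.1],[0,0,0.1],[0,0,0.1],[0,0,0.1],[0,0,0.1],[0,0,0.1]],"rotation":[[0,0,0],[0,0,0],[0,0,0],[0,0,0],[0,0,0],[0,0,0],[0,0,0],[0,0,0],[0,0,0],[0,0,0]],"grip":[1,1,1,1,1,1,1,1,1,1]}';  python3 -c "from h import *;rep()"
```

```text
time: 32.9
tool_pos: [0.6465, -0.2114, 0.1184]
tool_rot: [0.027, 0.969, -0.12, 0.215]
contact_force: [-2.1, 1.3, -2.8]
gripper_width: 0.251
t 32.9 tip-deck mm [ 0.7125  0.7042 14.4342] F deck [-3.3596  0.7284 -1.5666] tilt err [-0.0092 -0.0131  0.0308] w 0.25126220066420135
```

```bash
python3 -m pendant '{"linear":[[0,0,0.05],[0,0,0.1],[0,0,0.1],[0,0,0.1],[0,0,0.1],[0,0,0.1],[0,0,0.1],[0,0,0.1],[0,0,0.1],[0,0,0.1]],"rotation":[[0,0,0],[0,0,0],[0,0,0],[0,0,0],[0,0,0],[0,0,0],[0,0,0],[0,0,0],[0,0,0],[0,0,0]],"grip":[1,1,1,1,1,1,1,1,1,1]}';  python3 -c "from h import *;rep();print(pose()[2]['ft_torque'])"
```

```text
time: 33.73
tool_pos: [0.6471, -0.2116, 0.1178]
tool_rot: [0.027, 0.969, -0.12, 0.215]
contact_force: [-2.9, 1.6, 1.1]
gripper_width: 0.261
t 33.7333 tip-deck mm [ 1.0024  0.6638 13.6187] F deck [-2.4573  0.8326  2.3669] tilt err [-0.0029 -0.0433  0.0329] w 0.26086068461452705
[0.2208 0.5116 0.019 ]
```

```bash
python3 -m pendant '{"linear":[[0,0,0.05],[0,0,0.1],[0,0,0.1],[0,0,0.1],[0,0,0.1],[0,0,0.1],[0,0,0.1],[0,0,0.1],[0,0,0.1],[0,0,0.1]],"rotation":[[0,0,0],[0,0,0],[0,0,0],[0,0,0],[0,0,0],[0,0,0],[0,0,0],[0,0,0],[0,0,0],[0,0,0]],"grip":[1,1,1,1,1,1,1,1,1,1]}';  python3 -c "from h import *;rep();print(pose()[2]['ft_torque'])"
```

```text
time: 34.57
tool_pos: [0.6472, -0.2116, 0.1177]
tool_rot: [0.027, 0.969, -0.12, 0.215]
contact_force: [-8.3, 2.7, 7.1]
gripper_width: 0.254
t 34.5667 tip-deck mm [ 1.1113  0.6253 13.5012] F deck [-4.9305  0.553  10.1226] tilt err [-0.0074  0.0098  0.0485] w 0.25353349788287977
[0.4089 1.0635 0.0132]
```

```bash
python3 -m pendant '{"linear":[[0,0,0.05],[0,0,0.1],[0,0,0.1],[0,0,0.1],[0,0,0.1],[0,0,0.1],[0,0,0.1],[0,0,0.1],[0,0,0.1],[0,0,0.1]],"rotation":[[0,0,0],[0,0,0],[0,0,0],[0,0,0],[0,0,0],[0,0,0],[0,0,0],[0,0,0],[0,0,0],[0,0,0]],"grip":[1,1,1,1,1,1,1,1,1,1]}';  python3 -c "from h import *;rep();print(pose()[2]['ft_torque'])"
```

```text
time: 35.4
tool_pos: [0.6473, -0.2117, 0.1176]
tool_rot: [0.027, 0.969, -0.12, 0.214]
contact_force: [-16.9, 4.0, 13.9]
gripper_width: 0.255
t 35.4 tip-deck mm [ 1.1369  0.6238 13.3688] F deck [-9.8476 -0.2749 19.8993] tilt err [-0.0152  0.0716  0.0658] w 0.2545276465213951
[ 0.5496  1.7565 -0.0623]
```

```bash
python3 -m pendant '{"linear":[[0,0,0.05],[0,0,0.1],[0,0,0.1],[0,0,0.1],[0,0,0.1],[0,0,0.1],[0,0,0.1],[0,0,0.1],[0,0,0.1],[0,0,0.1]],"rotation":[[0,0,0],[0,0,0],[0,0,0],[0,0,0],[0,0,0],[0,0,0],[0,0,0],[0,0,0],[0,0,0],[0,0,0]],"grip":[1,1,1,1,1,1,1,1,1,1]}';  python3 -c "from h import *;rep();print(pose()[2]['ft_torque'])"; python3 -m pendant '{"linear":[[0,0,-0.1],[0,0,-0.2],[0,0,-0.3],[0,0,-0.3],[0,0,-0.3],[0,0,-0.3],[0,0,-0.3],[0,0,-0.3],[0,0,-0.3],[0,0,-0.3]],"rotation":[[0,0,0],[0,0,0],[0,0,0],[0,0,0],[0,0,0],[0,0,0],[0,0,0],[0,0,0],[0,0,0],[0,0,0]],"grip":[1,1,1,0.9,0.8,0.7,0.6,0.5,0.5,0.5]}';python3 -c "from h import *;rep()";python3 -m pendant '{"linear":[[0,0,-0.5],[0,0,-1],[0,0,-2],[0,0,-3],[0,0,-4],[0,0,-5],[0,0,-6],[0,0,-7],[0,0,-7],[0,0,-7]],"rotation":[[0,0,0],[0,0,0],[0,0,0],[0,0,0],[0,0,0],[0,0,0],[0,0,0],[0,0,0],[0,0,0],[0,0,0]],"grip":[0.5,0.5,0.5,0.5,0.5,0.5,0.5,0.5,0.5,0.5]}';  python3 - <<'E'
from h import *
rep();f=manip.grab_frame("wrist"); cv2.imwrite("pics/w7.png",f[:,:,::-1])
E
```

```text
time: 36.23
tool_pos: [0.6474, -0.2117, 0.1176]
tool_rot: [0.027, 0.969, -0.12, 0.214]
contact_force: [-22.6, 6.2, 20.5]
gripper_width: 0.256
t 36.2333 tip-deck mm [ 1.2307  0.6367 13.286 ] F deck [-12.6097   0.4424  28.4576] tilt err [-0.0221  0.1286  0.0894] w 0.2558160038360354
[0.736  2.414  0.0206]
time: 37.07
tool_pos: [0.6471, -0.2116, 0.1176]
tool_rot: [0.027, 0.969, -0.12, 0.215]
contact_force: [-1.2, 0.2, 0.4]
gripper_width: 0.5
t 37.0667 tip-deck mm [ 0.9418  0.6631 13.4166] F deck [-0.9156 -0.0483  0.8508] tilt err [-0.0037 -0.0374  0.0303] w 0.49980660007822925
time: 37.9
tool_pos: [0.6184, -0.2044, 0.1821]
tool_rot: [0.027, 0.969, -0.12, 0.216]
contact_force: [-0.7, -0.3, -0.3]
gripper_width: 0.501
t 37.9 tip-deck mm [ 1.3723  0.5722 84.4351] F deck [-0.6753 -0.514   0.0078] tilt err [ 0.0148 -0.1106  0.0373] w 0.5006591176212117
```

View pics/w7.png

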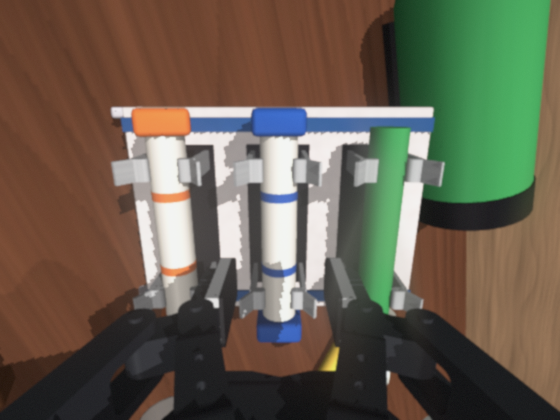

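Both cartridges are in their clips, parallel and level with the brush. I'll back off and take a last look.

```bash
python3 -m pendant '{"linear":[[0,0,-2],[0,0,-4],[0,0,-6],[0,0,-8],[-2,0,-10],[-4,0,-12],[-6,0,-12],[-8,0,-12],[-8,0,-12],[-8,0,-12]],"rotation":[[0,0,0],[0,0,0],[0,0,0],[0,0,0],[0,0,0],[0,0,0],[0,0,0],[0,0,0],[0,0,0],[0,0,0]],"grip":[0.5,0.5,0.5,0.5,0.5,0.5,0.5,0.5,0.5,0.5]}'
python3 - <<'E'
from h import *
f=manip.grab_frame("scene"); c=manip.calibration("scene"); D=deck()
t=manip.grab_frame("top"); 
for y in(.072,-.072): print("pred orange",proj(c,MID+D@[-.07,y,-.002]),"blue",proj(c,MID+D@[0,y,0]))
print(blobs(mask(f,8,17,190,150)),blobs(mask(f,100,125,150,80)))
a=cv2.resize(f[130:260,130:270],None,fx=3.5,fy=3.5,interpolation=cv2.INTER_CUBIC); b=cv2.resize(f[:,:],(448,336))
o=np.zeros((455,490+310,3),np.uint8); o[:,:490]=a; o[:233,490:]=cv2.resize(f,(310,233)); o[233:455,490:]=cv2.resize(t,(310,222)); cv2.imwrite("pics/f.png",o[:,:,::-1])
E
```

```text
time: 38.78
tool_pos: [0.4982, -0.1739, 0.2545]
tool_rot: [0.026, 0.969, -0.121, 0.214]
contact_force: [0.6, -0.2, 0.4]
gripper_width: 0.501
pred orange [243.5164 208.3287] blue [223.8824 208.0273]
pred orange [218.2399 185.9108] blue [199.0645 184.6989]
[([214.6, 185.8], 16, [214, 182, 3, 9]), ([243.8, 208.8], 86, [239, 204, 11, 10])] [([475.4, 3.7], 43, [471, 0, 10, 9]), ([193.1, 137.2], 61, [189, 134, 9, 8]), ([178.5, 145.4], 95, [172, 141, 14, 12]), ([197.5, 182.6], 36, [193, 179, 12, 10]), ([167.5, 194.0], 8, [164, 194, 8, 1]), ([223.4, 207.5], 121, [217, 202, 14, 12]), ([201.8, 218.1], 38, [185, 217, 34, 3]), ([235.0, 217.0], 19, [226, 217, 19, 1]), ([394.6, 324.8], 1371, [371, 294, 48, 56]), ([428.9, 324.4], 148, [421, 316, 17, 15]), ([424.0, 337.7], 9, [420, 335, 9, 5])]
```

View pics/f.png

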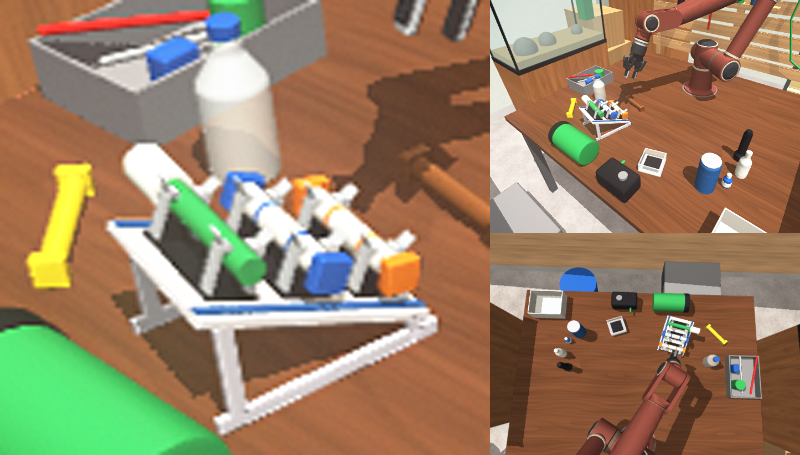

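The blocks lie where predicted for seated tubes (orange (244,209), blue (223,207)). The brush and bystanders are in their original places, and the robot is clear. Handing in.

```bash
python3 -c "from plant import manip; print(manip.job_done())"
```

```text
the job is handed in; nothing more can be done
None
```

I moved the orange-ended cartridge from the middle place to the front place, then snapped the blue-ended one into the middle place behind it. I handed the job in at about 39 s.

- **Pressing home:** I pressed each cartridge in steps of 1–4 mm until it bore on the hard saddle. The highest readings were about 31 N total, or 28–29 N along the push. I only had a reading at the end of each move, so brief peaks in between were not seen. The sideways moment was close to zero both times, so the load was shared by both clips. The front seat came out about 2 mm below nominal.
- **Last checks:** The near end blocks were within 1 px of where seated tubes should appear. The far ones differed by up to 4 px and are partly hidden by clips and tubes, so they check less. The brush is still in the back place. The bystanders look unmoved, and the gripper was open and clear with about zero force.
- **Disagreement:** While pressing, a sideways force of up to about 12 N built up along the slope. I put this down to a grip offset of about 1 mm; it vanished when I let go.

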